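Press the pliers and screwdriver home in the cutout tool tray

TASK

Take the glue tube off the cutout tool tray and lay it on the table clear of the tray, then put the pliers and the screwdriver back in the tray, each turned to match its own cutout and pressed down until it snaps under the rubber buttons and lies flat and fully home. Leave the four paint pots standing where they are.

Things in the scene. Friction and masses are not known exactly. Their poses are not given: they have to be found in the camera images.
- tray: Thin dark steel plate, 218 x 150 x 4 mm, fixed, carrying two inserts side by side (either order). Origin under its centre, on the table; x along its length as in the inserts, z up. A 44 mm wide finger trough crosses both inserts at x = -60 to -16 mm, floor 6 mm over the table, so that fingers holding a tool crosswise at x = -38 mm go down with it.
- pliers_insert: Insert with the pliers recess (a grey tongue between two handle slots, narrowing to the jaws). Fixed, 210 x 72 x 26 mm, grey, yellow recess floor 20 mm deep. Origin: centre of underside, 4 mm over the table; x along it, towards the jaws' end; top face 30 mm over the table. Recess 3 mm clear of the pliers all round, 2 mm bevel at the mouth.
- pliers_seat (a point): On the recess floor, 10 mm over the table: the pliers' origin lies here when home; at (-12, 0, 6) mm in pliers_insert, same axes (x where the jaws must point). Four sprung rubber buttons in the recess sides (by the handles and by the jaws, 14.5 mm above the floor) reach 2 mm into the pliers' outline: press down with 5 to 10 N and the pliers snap under them.
- pliers_seat_jaw (a point): Where the tip of the pliers' jaws (point pliers_jaw) lies when they are home: 84 mm along +x and 7 mm above pliers_seat.
- pliers_seat_heel (a point): Where point pliers_heel lies when the pliers are home: 84 mm along -x and 7 mm above pliers_seat.
- driver_insert: Insert with the screwdriver recess (34 mm wide handle slot, then 13 mm wide shank slot). Fixed, 210 x 72 x 26 mm, grey, yellow recess floor 20 mm deep. Origin: centre of underside, 4 mm over the table; x along it, towards the blade's end; top face 30 mm over the table. Recess 3 mm clear of the tool all round, 2 mm bevel at the mouth.
- driver_seat (a point): On the recess floor, 10 mm over the table, under the tool's middle when home; at (4, 0, 6) mm in driver_insert, same axes (x where the blade must point). Four sprung rubber buttons in the handle slot's sides, 14.5 mm above the floor, reach 3 mm into the handle's outline: press down with 5 to 10 N and the handle snaps under them.
- driver_seat_tip (a point): Where the screwdriver's tip (point driver_tip) lies when it is home: 91 mm along +x and 12.3 mm above driver_seat.
- driver_seat_butt (a point): Where the end of the screwdriver's handle (point driver_butt) lies when it is home: 91 mm along -x and 12.3 mm above driver_seat.
- pliers: Pliers with blue handles, lying flat, 168 x 55 x 14 mm, 0.16 kg, rigid. Origin on the underside at mid-length; x from handles to jaws, z up. Width: 53 mm for x = -84 to -24 mm (two handles, 24 mm gap), narrowing to 26 mm at x = 42 mm, then jaws 23 mm wide tapering to 12 mm at x = 84. Centre of mass x = -8 mm; when home, x = -26 mm is at mid-trough.
- pliers_jaw (a point): Tip of the pliers' jaws, at (84, 0, 7) mm in pliers.
- pliers_heel (a point): Midway between the ends of the pliers' handles, at (-84, 0, 7) mm in pliers.
- screwdriver: Screwdriver, red fluted handle, lying, 182 x 28 x 25 mm, 0.08 kg. Its axis runs 12.3 mm above the origin (underside, mid-length); x from handle to blade tip. Handle x = -91 to 3 mm, 28 mm thick, six-sided; shank 6 mm thick from 3 to 91 mm. It may roll about its axis, which is fine. Centre of mass x = -37 mm; when home, x = -42 mm is at mid-trough.
- driver_tip (a point): Tip of the screwdriver's blade, on its axis, 91 mm from the middle.
- driver_butt (a point): End of the screwdriver's handle, on its axis, 91 mm from the middle.
- glue_tube: Black and white glue tube, rigid, 37 x 136 x 24 mm, 0.04 kg, at the start lying on top of both inserts across the recesses. Origin on its underside at the middle; y along it towards the cap, z up. Flat end at y = -68 mm 37 mm wide, 4 mm thick; about 30 mm wide, 16 mm thick at y = 0; 22 mm wide, 24 mm thick at y = 40. The free table top runs from x = 0.40 m (edge) to 0.61 m (model).
- pot_blue: Small paint pot, blue, 39 mm across, 40 mm high; a bystander to be left where it stands. Origin at the centre of its underside.
- pot_white: Small paint pot, white, 39 mm across, 40 mm high; a bystander to be left where it stands. Origin at the centre of its underside.
- pot_ochre: Small paint pot, ochre, 39 mm across, 40 mm high; a bystander to be left where it stands. Origin at the centre of its underside.
- pot_green: Small open paint pot, green and white, 37 mm across, 34 mm high; a bystander to be left where it stands. Origin at the centre of its underside.
Mind the look-alikes: they are no part of the job. There is more than one size of the glue_tube; the job needs the larger.

How it is judged:
By the outcome, as a careful person would: the job done as asked, in the order asked, and still so for the second after the job is handed in, with the robot touching nothing.
It also fails if it takes over 72 s, if anything falls off the work surface, if the arm or the gripper's body presses on something with over 40 N, if the wrist force passes 120 N, or if a joint passes its speed limit or range.

ROBOT

A 6-joint arm with a two-finger parallel gripper is mounted at the origin on a cart in front of the work surface, level with it; the furniture and walls round the work are solid. World frame = base frame: x ahead of the robot, y to its left, z up, the work surface at z = 0. Lengths are in m, angles in degrees, forces in N, time in s.
With the tool pointing down it reaches from about 0.35 to 0.875 m from the base axis. Payload 4.2 kg.
Tool frame: the origin (TCP) lies midway between the tips of the shut fingers; the grasp point (between the pads) lies 19 mm behind it; z points along the fingers, y is the line along which they close (so a half turn about z gives the same grasp; the last joint's range is limited). The gripper opens to 87 mm and grips with 3 to 60 N. Pads are 19 mm wide; open, the fingers measure 117 mm over their backs; the gripper's body (75 mm by 190 mm) begins 51 mm behind the grasp point.
Start: joints at [87.181, 22.042, 0.453, 0, -68.411, -14.817], TCP at [0.189, 0.596, 0.223] pointing down, gripper open.
Joint ranges: [-179.83, 179.83], [-69.29, 118.12], [-61.27, 80.66], [-181.25, 117.63], [-171.15, -9.14], [-177.46, 177.46]. Speed limits (degrees/s): [159.86, 159.86, 180, 180, 180, 180].

INTERFACE

Orientations are given as a 3x3 rotation matrix whose columns are the frame's x, y, z axes.
In Python, from station import r, cams gives the robot as it stands.
- The arm moves only by the tool play_rows, never from a script. Its argument "commands" is text: rows parted by semicolons, each of 6 numbers parted by spaces: the shift along the world's x, y, z normalised to -1 to 1, where 1 is 30 mm, then the turn, a rotation vector about the world's x, y, z normalised to -1 to 1, where 1 is 0.15 rad. A call has 1 to 20 rows; each row shifts and turns the commanded pose from where the row before left it; what a row does not reach is not made up. A row lasts 1/10 s, in which the tool goes at most 50 mm and 8.59 degrees, less where a joint would pass 70% of its speed; a pose out of reach is approached as far as the arm can. A call with a number of a shift or a turn outside -1 to 1 is refused whole. A call with a gripper value outside its range is refused whole. "grip" is the finger opening in mm, from 0 to 87, set as the call begins (left out, the last holds). The fingers move at their own pace and stop on an object; the grip force is fixed at half the most. Time passes only in rows, so rows that do not move let the fingers close. It gives the time, the measured TCP pose, the force, the opening and the grip force at its end, in the units of the state.
- r.sense(): the state, without advancing time (a new reading comes with each control period).
- cams.capture(name): name is "scene" or "side" or "wrist"; returns (picture, depth): 480x640x3 uint8, blue, green, red; 480x640 float32, m along the optical axis (not along the pixel's ray), 0 where there is no reading.
- cams.camera_info(name): a dict with "mtx" (3x3 intrinsics, pixels), "R" (3x3) and "t" (3): a world point X has camera coordinates R X + t. Camera axes: x right, y down, z forward; pixel columns grow to the right and rows downward; lengths in m; the calibration is good to about 2 mm. A picture is of the moment at which its call begins: read the wrist's pose just before it. camera_info takes no time and is no camera call; for the wrist camera it gives the pose at the moment of the call.
- r.finish_job(): hands the job in; it is judged then, once.
The state is a dict: "time_s": time; "joints": joint angles; "joint_velocities": joint speeds; "effort": joint torques, N m; "tcp_pos": TCP position; "ee_rot": TCP orientation; "wrist_force": force on the tool from outside, world axes, zero at the start; "moment": the same for the moment, N m; "gripper_width": opening from 0.0 (shut) to 1.0 (fully open); "gripper_force": force on a finger pad.
Only numpy, scipy, OpenCV 4.12 (cv2) and the standard library are available. Lean on these libraries where they do the work, as an engineer would, in place of code of your own. Each camera call takes 0.05 s, during which the arm holds its last target. There are 200 camera calls.

## Working session

There is one attempt and no reset: what is moved stays moved. The work goes in short steps, Python scripts to look and compute and a tool call to move; the robot and the scene stay as the last step left them, time stands still between calls to the robot, and variables do not carry over. Pictures are saved under pics/ and viewed, at most 10 in all, crops included, and the job is handed in when it is done.

Besides the shell and the picture viewer there is one more tool, called after "Request:" as name(argument=value, ...) on one line, values as JSON. play_rows: Moves the arm, as the interface text tells. Scaled input: -1 to 1 covers 30 mm each way for a shift and 0.15 rad each way for a turn. Its arguments: {"type":"object","properties":{"commands":{"type":"string"},"grip":{"type":"number"}},"required":["commands"]}

```bash
mkdir -p pics; cat > h.py <<'E'
import numpy as np, cv2
from station import r, cams
def cap(n):
    i=cams.camera_info(n); a,d=cams.capture(n); return a,d,i
def world(d,i):
    K=np.array(i["mtx"]);R=np.array(i["R"]);t=np.array(i["t"])
    v,u=np.mgrid[:480,:640]
    c=np.stack([(u-K[0,2])/K[0,0]*d,(v-K[1,2])/K[1,1]*d,d],-1)
    return (c-t)@R
def onplane(u,v,z,i):
    K=np.array(i["mtx"]);R=np.array(i["R"]);t=np.array(i["t"])
    ray=R.T@np.linalg.inv(K)@np.array([u,v,1.]);c=-R.T@t
    return c+ray*(z-c[2])/ray[2]
E
python3 - <<'E'
from h import *
for n in ("scene","side"):
    a,d,i=cap(n); cv2.imwrite(f"pics/{n}0.png",a); np.save(f"{n}0.npy",world(d,i))
    print(n,-np.array(i["R"]).T@i["t"],np.array(i["R"])[2])
s=r.sense();print(s["time_s"],s["tcp_pos"],s["ee_rot"])
E
```

```text
scene [-0.25130028 -0.73808087  0.72180675] [ 0.60652334  0.60743334 -0.51298555]
side [0.18645129 1.15756019 0.93561129] [ 0.21294826 -0.7742656  -0.59595789]
0.1 [0.18917001 0.59511998 0.22156259] [[ 9.52963582e-01 -3.03084454e-01 -4.74025629e-04]
 [-3.03084799e-01 -9.52961684e-01 -1.90607068e-03]
 [ 1.25972131e-04  1.96008591e-03 -9.99998071e-01]]
```

View pics/scene0.png

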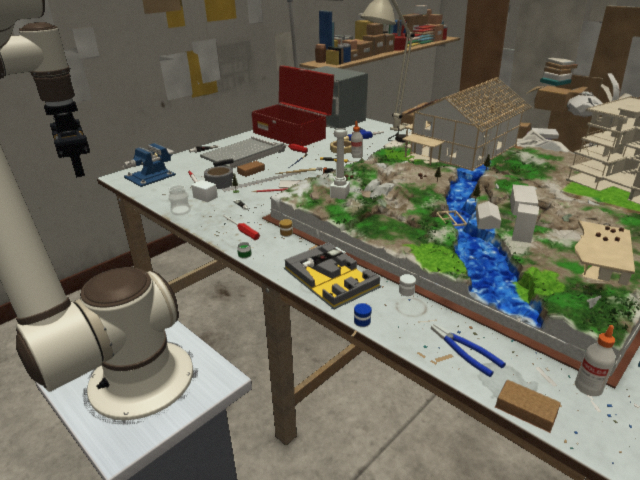

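View pics/side0.png

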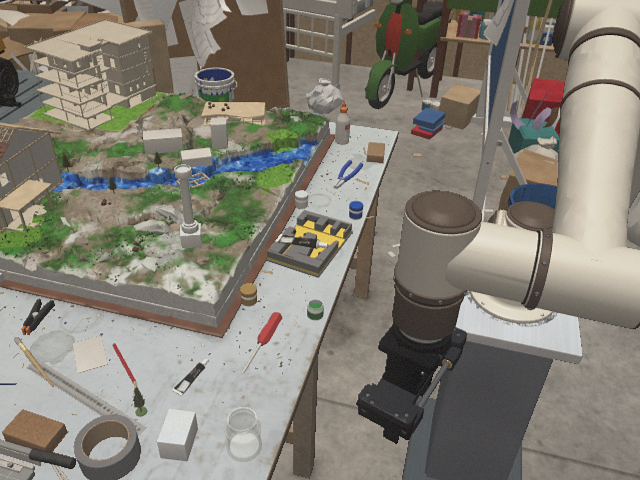

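The scene view shows the tray at (332,273) with the glue tube across it, pliers at (467,350), screwdriver at (243,229), and pots at (287,227), (245,249), (407,284) and (362,315). In the side view the tray is at (310,240), the screwdriver at (265,340), the pliers at (348,174), and a small look-alike tube at (190,375).

```bash
python3 - <<'E'
from h import *
S=np.load("scene0.npy");D=np.load("side0.npy")
for n,W,pts in (("scene",S,dict(tray=(332,273),driver=(249,231),tip=(229,219),pliers=(467,350),och=(287,222),grn=(245,245),wht=(407,278),blu=(362,309))),("side",D,dict(tray=(310,240),tube=(298,241),driver=(268,328),tip=(246,371),pliers=(345,176)))):
    for k,(u,v) in pts.items(): print(n,k,W[v,u].round(3))
for n,W in (("scene",S),("side",D)):
    a=cv2.imread(f"pics/{n}0.png").astype(int); b,g,rr=a[...,0],a[...,1],a[...,2]
    onb=(W[...,0]>.38)&(W[...,0]<.64)&(W[...,2]<.07)&(W[...,2]>-.01)&(abs(W[...,1])<.5)
    for k,m in dict(red=(rr>120)&(g<70)&(b<80),blue=(b>110)&(rr<70),yel=(rr>170)&(g>130)&(b<90)).items():
        c,l,st,ce=cv2.connectedComponentsWithStats((m&onb).astype(np.uint8))
        for j in range(1,c):
            if st[j,4]>25:
                P=W[l==j];q=np.cov(P[:,:2].T);w,V=np.linalg.eigh(q)
                print(n,k,st[j,4],np.median(P,0).round(3),P.min(0).round(3),P.max(0).round(3),V[:,1].round(2))
E
```

```text
scene tray [ 0.502 -0.054  0.024]
scene driver [0.501 0.273 0.022]
scene tip [0.517 0.39  0.013]
scene pliers [ 0.508 -0.428  0.001]
scene och [0.593 0.207 0.038]
scene grn [0.44  0.216 0.024]
scene wht [ 0.589 -0.218  0.042]
scene blu [ 0.426 -0.212  0.04 ]
side tray [0.5   0.003 0.05 ]
side tube [0.529 0.011 0.046]
side driver [0.507 0.305 0.027]
side tip [ 0.52   0.408 -0.001]
side pliers [ 0.507 -0.419 -0.001]
scene red 117 [0.502 0.285 0.022] [0.49  0.244 0.012] [0.515 0.335 0.027] [0.06 1.  ]
scene blue 127 [ 0.635 -0.43   0.046] [ 0.625 -0.472  0.04 ] [ 0.64  -0.385  0.053] [-0.02  1.  ]
scene blue 137 [ 0.427 -0.213  0.041] [ 0.41  -0.23   0.038] [ 0.446 -0.195  0.044] [-0.37  0.93]
scene blue 167 [ 0.516 -0.449  0.012] [ 0.506 -0.499  0.008] [ 0.522 -0.391  0.016] [0.05 1.  ]
scene blue 193 [ 0.48  -0.444  0.012] [ 0.466 -0.497  0.008] [ 0.506 -0.38   0.016] [0.26 0.96]
scene yel 657 [ 0.491 -0.061  0.008] [ 0.429 -0.136  0.002] [0.577 0.026 0.033] [-0.91  0.41]
side red 141 [0.501 0.301 0.017] [0.494 0.253 0.01 ] [0.517 0.342 0.026] [0.1  0.99]
side blue 42 [ 0.516 -0.445  0.011] [ 0.505 -0.496  0.004] [ 0.522 -0.39   0.017] [0.08 1.  ]
side blue 50 [ 0.482 -0.429  0.01 ] [ 0.469 -0.492  0.005] [ 0.501 -0.375  0.016] [0.25 0.97]
side blue 72 [ 0.427 -0.206  0.039] [ 0.41  -0.225  0.034] [ 0.444 -0.19   0.046] [0.43 0.9 ]
side yel 30 [ 0.537 -0.104  0.005] [ 0.506 -0.116  0.002] [ 0.571 -0.089  0.01 ] [-0.99  0.16]
```

Request:
play_rows(commands="0.7 -0.7 0.3 0 0 0;0.7 -0.7 0.3 0 0 0;0.7 -0.7 0.3 0 0 0;0.7 -0.7 0.3 0 0 0;0.7 -0.7 0.3 0 0 0;0.7 -0.7 0.3 0 0 0;0.7 -0.7 0.3 0 0 0;0.7 -0.7 0.3 0 0 0;0.7 -0.7 0.3 0 0 0;0.7 -0.7 0.3 0 0 0;0.7 -0.7 0.3 0 0 0;0.7 -0.7 0.3 0 0 0;0.7 -0.7 0.3 0 0 0;0.7 -0.7 0.3 0 0 0;0 0 0 0 0 0;0 0 0 0 0 0")

```text
time_s: 1.7
tcp_pos: [0.4833, 0.3012, 0.3479]
ee_rot: [[0.953, -0.304, -0.001], [-0.304, -0.953, -0.0], [-0.001, 0.001, -1.0]]
wrist_force: [0.1, -0.1, -0.3]
gripper_width: 1.002
gripper_force: 0.0
```

```bash
python3 - <<'E'
from h import *
s=r.sense();print(s["time_s"],s["tcp_pos"],np.round(s["ee_rot"],3).tolist(),s["joints"],s["wrist_force"])
a,d,i=cap("wrist"); cv2.imwrite("pics/w1.png",a); W=world(d,i);np.save("w1.npy",W)
print(-np.array(i["R"]).T@i["t"],np.array(i["R"]).round(2).tolist(),np.array(i["mtx"])[0])
print(W[240,320],W[20,20],W[20,620],W[460,20],W[460,620])
E
```

```text
1.7 [0.48333683 0.30121535 0.34794947] [[0.953, -0.304, -0.001], [-0.304, -0.953, -0.0], [-0.001, 0.001, -1.0]] [ 4.82055931e+01  1.31913229e+01  5.55120469e+00 -3.77975125e-02
 -8.24086275e+01  2.40812963e+01] [ 0.13492785 -0.10861225 -0.25223126]
[0.55867014 0.27770462 0.51119265] [[-0.31, -0.95, 0.0], [-0.91, 0.29, 0.28], [-0.27, 0.09, -0.96]] [335.34503427   0.         323.02697627]
[0.4141512  0.32851886 0.00068432] [8.26924230e-01 6.14264073e-01 5.85053601e-04] [ 0.58290464 -0.14582174  0.00131134] [0.52074826 0.35014534 0.46204724] [0.48461201 0.24119535 0.46126563]
```

View pics/w1.png

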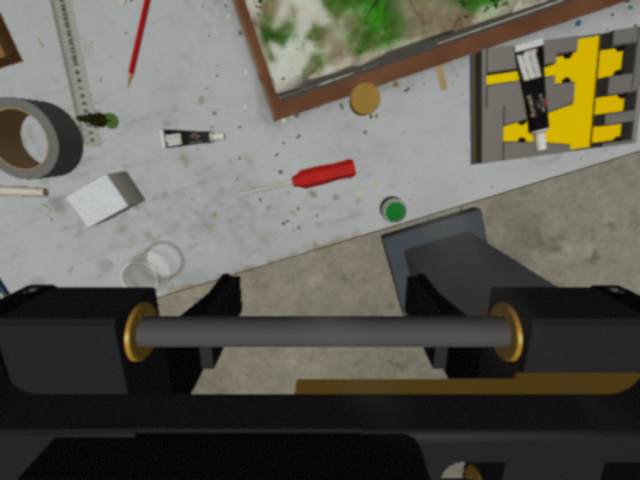

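The wrist view shows the screwdriver with its handle at (325,173) and its tip at (243,193). The small look-alike tube is at (192,137). The large tube lies across the tray, from its flat end at (528,45) to its cap at (543,145).

Request:
play_rows(commands="0 -0.9 0 0 0 0;0 -0.9 0 0 0 0;0 -0.9 0 0 0 0;0 -0.9 0 0 0 0;0 -0.9 0 0 0 0;0 -0.9 0 0 0 0;0 -0.9 0 0 0 0.3;0 -0.9 0 0 0 0.3;0 -0.9 0 0 0 0.4;0 -0.9 0 0 0 0;0 -0.9 0 0 0 0;0 -0.9 0 0 0 0;0 0 0 0 0 0;0 0 0 0 0 0")

```text
time_s: 3.15
tcp_pos: [0.483, -0.0218, 0.3481]
ee_rot: [[0.988, -0.157, -0.001], [-0.157, -0.988, 0.0], [-0.001, -0.0, -1.0]]
wrist_force: [-0.3, 0.5, 0.3]
gripper_width: 1.0
gripper_force: 0.0
```

```bash
python3 - <<'E'
from h import *
s=r.sense();print(s["time_s"],s["tcp_pos"],np.round(s["ee_rot"],3).tolist(),s["joints"])
a,d,i=cap("wrist"); cv2.imwrite("pics/w2.png",a); W=world(d,i);np.save("w2.npy",W)
a1=cv2.imread("pics/w1.png").astype(int);W1=np.load("w1.npy")
m=(a1[...,2]>120)&(a1[...,1]<70)&(abs(W1[...,0]-.5)<.05)&(abs(W1[...,1]-.3)<.1)
P=W1[m];w,V=np.linalg.eigh(np.cov(P[:,:2].T));c,sz,ang=cv2.minAreaRect(P[:,:2].astype(np.float32));print("driver",c,sz,ang,V[:,1],np.percentile(P[:,2],[5,50,95]))
E
```

```text
3.15 [ 0.48299885 -0.02180026  0.34811605] [[0.988, -0.157, -0.001], [-0.157, -0.988, 0.0], [-0.001, -0.0, -1.0]] [ 1.66976563e+01  4.11399266e+00 -5.35499154e+00 -2.71138111e-02
 -8.05679971e+01  6.42783117e+01]
driver (0.5125586986541748, 0.29195356369018555) (0.08942978829145432, 0.02535155974328518) 85.531494140625 [0.07613461 0.99709755] [0.01662309 0.02427643 0.02650506]
```

View pics/w2.png

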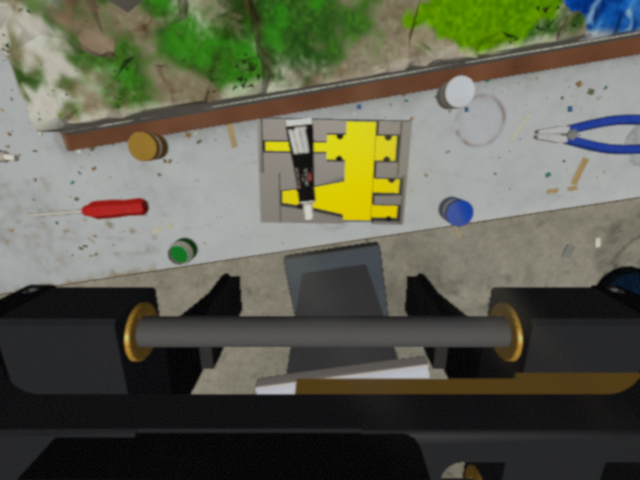

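The wrist view shows the tray at (261..411,119..223). The pliers recess is nearer the robot, its jaws end to the left (+y). The driver recess is on the far side, blade also left, and the finger trough is at about u=360. The tube lies from (298,122) to the cap at (308,215).

```bash
cat > m.py <<'E'
from h import *
def rect(P):
    c,sz,ang=cv2.minAreaRect(P[:,:2].astype(np.float32)); b=cv2.boxPoints((c,sz,ang))
    return np.round(c,4),np.round(sz,4),round(ang,2)
E
python3 - <<'E'
from m import *
W=np.load("w2.npy");a=cv2.imread("pics/w2.png").astype(int);hsv=cv2.cvtColor(a.astype(np.uint8),cv2.COLOR_BGR2HSV)
v,u=np.mgrid[:480,:640]
box=(abs(W[...,0]-.5)<.1)&(abs(W[...,1]+.05)<.13)&(v<260)
m=box&(W[...,2]>.024)&(W[...,2]<.034)
m=cv2.morphologyEx(m.astype(np.uint8),cv2.MORPH_OPEN,np.ones((3,3)))>0
print("tray top",rect(W[m]),np.median(W[m][:,2]))
t=box&(W[...,2]>.0345);n,l,st,_=cv2.connectedComponentsWithStats(t.astype(np.uint8));j=1+st[1:,4].argmax();P=W[l==j]
w,V=np.linalg.eigh(np.cov(P[:,:2].T));print("tube",rect(P),P[:,2].max(),V[:,1],P[:,:2].mean(0))
# yellow edges relative
y=(hsv[...,0]>20)&(hsv[...,0]<35)&(hsv[...,1]>150)&(hsv[...,2]>120)&box
print("yellow",rect(W[y]),np.median(W[y][:,2]))
tray=cv2.minAreaRect(W[m][:,:2].astype(np.float32))
# blue pliers
b=(hsv[...,0]>105)&(hsv[...,0]<130)&(hsv[...,1]>150)&(W[...,1]<-.3)&(W[...,0]<.58)&(v<260)
print("blue handles",rect(W[b]),np.percentile(W[b][:,2],[5,50,95]))
rd=((hsv[...,0]<6)|(hsv[...,0]>174))&(hsv[...,1]>180)&(abs(W[...,1]-.3)<.1)&(abs(W[...,0]-.5)<.06)&(v<260)
print("red",rect(W[rd]))
cv2.imwrite("pics/w2c.png",cv2.resize(a[105:235,245:425].astype(np.uint8),(720,520),interpolation=cv2.INTER_CUBIC))
E
```

```text
tray top (array([ 0.513 , -0.0412]), array([0.2105, 0.1442]), 79.9) 0.030961146744017724
tube (array([ 0.5259, -0.0105]), array([0.0468, 0.1355]), 89.93) 0.5113900893437872 [-0.99833733  0.05764186] [ 0.53591058 -0.0028379 ]
yellow (array([ 0.5074, -0.0425]), array([0.1881, 0.1478]), 88.11) 0.009513738003002018
blue handles (array([ 0.5044, -0.4329]), array([0.1069, 0.0492]), 80.98) [0.0116052  0.01382509 0.015595  ]
red (array([0.5132, 0.2892]), array([0.091 , 0.0229]), 84.52)
```

View pics/w2c.png

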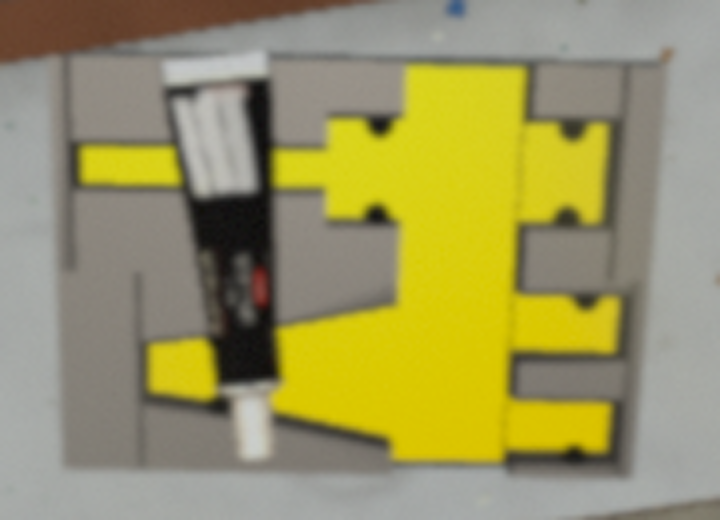

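```bash
python3 - <<'E'
from m import *
i=cams.camera_info("wrist")
f=onplane(299.2,119.2,.032,i);c=onplane(308,219.5,.042,i);print("tube flat,cap",f,c,np.linalg.norm(f-c),np.degrees(np.arctan2(*(c-f)[[1,0]])))
mid=f+(c-f)*.57;print("grasp",mid)
# tray: corners top face clicked, crop->full
g=lambda x,y,z:onplane(245+x/4,105+y/4,z,i)
for n,p in dict(drv_blade_end=(77,166,.03),drv_butt=(608,173,.03),pl_jaw=(146,371,.03),pl_heel_t=(617,324,.03),pl_heel_b=(611,427,.03)).items(): print(n,g(*p)[:2].round(4))
s=r.sense();print(s["tcp_pos"])
E
```

```text
tube flat,cap [ 0.59223564 -0.0062544   0.032     ] [0.45586903 0.00481308 0.042     ] 0.13717995398954153 175.36005828033686
grasp [5.14506671e-01 5.40678465e-05 3.77000000e-02]
drv_blade_end [0.5649 0.048 ]
drv_butt [ 0.5336 -0.1333]
pl_jaw [0.491  0.0381]
pl_heel_t [ 0.481  -0.1315]
pl_heel_b [ 0.4439 -0.1258]
[ 0.48311029 -0.02147372  0.34819357]
```

Request:
play_rows(commands="0.1 0.07 -0.8 0 0 0.1;0.1 0.07 -1 0 0 0.1;0.1 0.07 -1 0 0 0.1;0.1 0.07 -1 0 0 0.1;0.1 0.07 -1 0 0 0.1;0.1 0.07 -1 0 0 0;0.1 0.07 -1 0 0 0;0.1 0.07 -1 0 0 0;0.1 0.07 -1 0 0 0;0.1 0.07 -0.8 0 0 0;0.05 0 -0.5 0 0 0;0 0 -0.3 0 0 0;0 0 0 0 0 0")

```text
time_s: 4.5
tcp_pos: [0.5141, -0.0006, 0.0354]
ee_rot: [[0.997, -0.081, -0.003], [-0.081, -0.997, -0.001], [-0.003, 0.001, -1.0]]
wrist_force: [0.4, 0.0, -0.1]
gripper_width: 1.003
gripper_force: 0.0
```

Request:
play_rows(commands="0 0 0 0 0 0;0 0 0 0 0 0;0 0 0 0 0 0;0 0 0 0 0 0;0 0 0 0 0 0;0 0 0 0 0 0", grip=0)

```text
time_s: 5.1
tcp_pos: [0.5149, -0.0015, 0.0367]
ee_rot: [[0.997, -0.083, 0.0], [-0.083, -0.997, 0.0], [0.0, -0.0, -1.0]]
wrist_force: [0.2, 0.1, -0.1]
gripper_width: 0.539
gripper_force: 0.0
```

Request:
play_rows(commands="0 0 0 0 0 0;0 0 0 0 0 0;0 0 0 0 0 0;0 0 0 0 0 0;0 0 0 0 0 0")

```text
time_s: 5.6
tcp_pos: [0.5148, -0.0014, 0.0366]
ee_rot: [[0.997, -0.083, -0.0], [-0.083, -0.997, -0.0], [-0.0, 0.0, -1.0]]
wrist_force: [0.9, -1.0, -0.3]
gripper_width: 0.3
gripper_force: 29.9
```

Request:
play_rows(commands="0 0 0.5 0 0 0;0 0 0.8 0 0 0;0 0.2 0.5 0 0 0;0 0.6 0 0 0 0;0 0.8 0 0 0 0;0 0.8 0 0 0 0;0 0.8 0 0 0 0;0 0.6 0 0 0 0;0 0.4 0 0 0 0;0 0.13 -0.5 0 0 0;0 0 -0.8 0 0 0;0 0 -0.7 0 0 0;0 0 -0.5 0 0 0;0 0 -0.25 0 0 0;0 0 0 0 0 0;0 0 0 0 0 0")

```text
time_s: 7.2
tcp_pos: [0.5153, 0.1287, 0.0085]
ee_rot: [[0.997, -0.083, 0.001], [-0.083, -0.997, 0.0], [0.001, -0.0, -1.0]]
wrist_force: [-0.6, 0.6, -0.2]
gripper_width: 0.308
gripper_force: 29.9
```

Request:
play_rows(commands="0 0 -0.04 0 0 0;0 0 0 0 0 0;0 0 0 0 0 0;0 0 0 0 0 0;0 0 0.3 0 0 0;0 0 0.8 0 0 0;0 0 1 0 0 0;0 0 1 0 0 0;0 -0.5 1 0 0 -0.5;0 -1 1 0 0 -0.9;0 -1 1 0 0 -0.9;0 -1 1 0 0 -0.9;0 -1 0 0 0 -0.9;0 -1 0 0 0 -0.9;0 -1 0 0 0 -0.9;0 -1 0 0 0 -0.9;0 -1 0 0 0 -0.9;0 -1 0 0 0 -0.9;0 -1 0 0 0 -0.9;0 -1 0 0 0 -0.9", grip=87)

```text
time_s: 9.2
tcp_pos: [0.5145, -0.2177, 0.2207]
ee_rot: [[-0.077, -0.997, 0.001], [-0.997, 0.077, -0.0], [0.0, -0.001, -1.0]]
wrist_force: [1.1, 0.1, -0.1]
gripper_width: 0.999
gripper_force: 0.0
```

Request:
play_rows(commands="0 -1 0 0 0 -0.9;0 -1 0 0 0 -0.5;0 -1 0 0 0 0;0 -0.8 0 0 0 0;0 0 0 0 0 0;0 0 0 0 0 0")

```text
time_s: 9.8
tcp_pos: [0.5144, -0.3306, 0.22]
ee_rot: [[-0.279, -0.96, -0.0], [-0.96, 0.279, 0.0], [-0.0, 0.0, -1.0]]
wrist_force: [0.0, 0.1, 0.0]
gripper_width: 0.995
gripper_force: 0.0
```

```bash
python3 - <<'E'
from m import *
s=r.sense();print(s["time_s"],s["tcp_pos"],np.round(s["ee_rot"],3).tolist(),s["joints"])
a,d,i=cap("wrist"); cv2.imwrite("pics/w3.png",a); W=world(d,i);np.save("w3.npy",W)
hsv=cv2.cvtColor(a,cv2.COLOR_BGR2HSV);v,u=np.mgrid[:480,:640]
m=(hsv[...,0]>105)&(hsv[...,0]<130)&(hsv[...,1]>150)&(W[...,1]<-.3)&(W[...,0]<.58)&(W[...,0]>.42)
print("blue",rect(W[m]))
g=(v<330)&(abs(W[...,0]-.5)<.08)&(W[...,2]>.006)&(W[...,2]<.025)&(abs(W[...,1]+.41)<.11)
n,l,st,_=cv2.connectedComponentsWithStats(g.astype(np.uint8));j=1+st[1:,4].argmax();P=W[l==j]
print("pliers",rect(P),P.min(0),P.max(0),np.median(P[:,2]))
ex=P[P[:,1]>P[:,1].max()-.006].mean(0);print("jaw end",ex)
lo=P[(P[:,1]<-.45)];print("handles mid",[(y,P[abs(P[:,1]-y)<.002][:,0].min().round(4),P[abs(P[:,1]-y)<.002][:,0].max().round(4)) for y in (-.48,-.46,-.44,-.42,-.4,-.38,-.36,-.34)])
E
```

```text
9.8 [ 0.51440867 -0.33060559  0.22002058] [[-0.279, -0.96, -0.0], [-0.96, 0.279, 0.0], [-0.0, 0.0, -1.0]] [-1.75874547e+01  2.08330459e+01 -1.75901073e+00 -1.66601528e-02
 -6.74190485e+01  1.37434445e+00]
blue (array([ 0.5144, -0.4065]), array([0.1332, 0.1881]), 16.08)
pliers (array([ 0.5071, -0.4189]), array([0.167 , 0.0544]), 80.32) [ 0.46837719 -0.50513461  0.00618987] [ 0.52901801 -0.33604177  0.01701834] 0.013018326290281504
jaw end [ 0.51912462 -0.33926064  0.0124002 ]
handles mid [(-0.48, np.float64(0.4698), np.float64(0.5239)), (-0.46, np.float64(0.4722), np.float64(0.5268)), (-0.44, np.float64(0.477), np.float64(0.5288)), (-0.42, np.float64(0.4827), np.float64(0.5287)), (-0.4, np.float64(0.4906), np.float64(0.5275)), (-0.38, np.float64(0.4988), np.float64(0.5255)), (-0.36, np.float64(0.5058), np.float64(0.5257)), (-0.34, np.float64(0.5128), np.float64(0.526))]
```

View pics/w3.png

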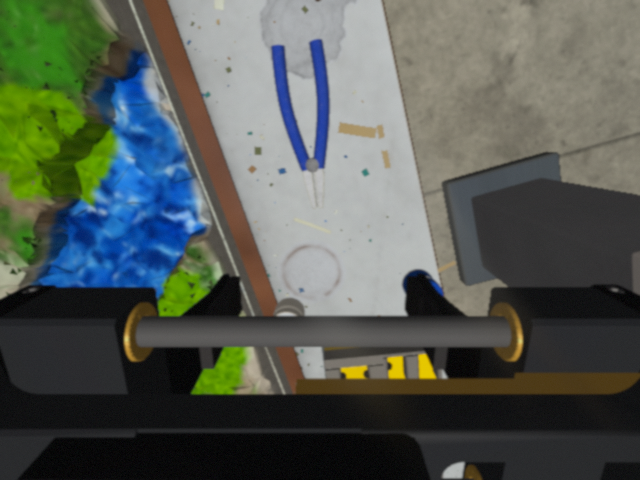

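The wrist view shows the pliers with handle ends at (298,45) and jaw tip at (317,205). The fit gives 167 x 54 mm, which matches the given size.

Request:
play_rows(commands="-0.06 -0.64 -0.8 0 0 0.13;-0.06 -0.64 -1 0 0 0.13;-0.06 -0.64 -1 0 0 0.13;-0.07 -0.64 -1 0 0 0.13;-0.07 -0.64 -1 0 0 0.14;-0.07 -0.63 -1 0 0 0.14;0 0 -0.7 0 0 0;0 0 -0.4 0 0 0;0 0 -0.33 0 0 0;0 0 0 0 0 0;0 0 0 0 0 0")

```text
time_s: 10.95
tcp_pos: [0.5041, -0.4452, 0.0042]
ee_rot: [[-0.16, -0.987, 0.002], [-0.987, 0.16, -0.001], [0.001, -0.002, -1.0]]
wrist_force: [-1.0, -0.5, -0.5]
gripper_width: 1.001
gripper_force: 0.0
```

Request:
play_rows(commands="0 0 0 0 0 0;0 0 0 0 0 0;0 0 0 0 0 0;0 0 0 0 0 0;0 0 0 0 0 0;0 0 0 0 0 0;0 0 0 0 0 0", grip=0)

```text
time_s: 11.65
tcp_pos: [0.5028, -0.4454, 0.0031]
ee_rot: [[-0.161, -0.987, -0.001], [-0.987, 0.161, 0.0], [-0.0, 0.001, -1.0]]
wrist_force: [-1.0, 0.0, 1.0]
gripper_width: 0.589
gripper_force: 29.9
```

Request:
play_rows(commands="0 0 0.4 0 0 0;0 0 0.8 0 0 0;0 0.4 1 0 0 0;0 0.8 1 0 0 0;0 1 1 0 0 0;0 1 1 0 0 0;0 1 1 0 0 0;0 1 1 0 0 0;0 1 0 0 0 0;0 1 0 0 0 0;0 1 0 0 0 0;0 1 0 0 0 0;0 1 0 0 0 0;0 1 0 0 0 0;0 1 0 0 0 0;0 1 0 0 0 0;0 1 0 0 0 0;0 1 0 0 0 0;0 1 0 0 0 0;0 1 0 0 0 0")

```text
time_s: 13.65
tcp_pos: [0.5027, 0.0719, 0.2194]
ee_rot: [[-0.161, -0.987, 0.001], [-0.987, 0.161, 0.001], [-0.001, -0.0, -1.0]]
wrist_force: [0.1, -0.1, -2.2]
gripper_width: 0.59
gripper_force: 29.9
```

Request:
play_rows(commands="0 0.5 0 0 0 0;0 0 0 0 0 0;0 0 0 0 0 0")

```text
time_s: 13.95
tcp_pos: [0.5028, 0.0854, 0.219]
ee_rot: [[-0.161, -0.987, -0.0], [-0.987, 0.161, -0.0], [0.0, 0.0, -1.0]]
wrist_force: [-0.1, -0.3, -1.9]
gripper_width: 0.59
gripper_force: 29.9
```

```bash
python3 - <<'E'
from m import *
s=r.sense();print(s["time_s"],s["tcp_pos"],np.round(s["ee_rot"],3).tolist(),s["joints"],s["gripper_width"])
a,d,i=cap("wrist"); cv2.imwrite("pics/w4.png",a); W=world(d,i);np.save("w4.npy",W)
v,u=np.mgrid[:480,:640]
m=(W[...,2]>.024)&(W[...,2]<.035)&(abs(W[...,0]-.51)<.11)&(abs(W[...,1]+.04)<.14)
m=cv2.morphologyEx(m.astype(np.uint8),cv2.MORPH_OPEN,np.ones((3,3)))>0
print(rect(W[m]),W[m].min(0),W[m].max(0),np.median(W[m][:,2]))
E
```

```text
13.95 [0.50283743 0.08536225 0.21900189] [[-0.161, -0.987, -0.0], [-0.987, 0.161, -0.0], [0.0, 0.0, -1.0]] [ 2.78928663e+01  1.09948421e+01 -1.57264714e+01 -1.65297871e-03
 -6.33040491e+01 -3.71557465e+01] 0.5896599790562042
(array([ 0.5152, -0.0271]), array([0.1827, 0.1445]), 80.0) [ 0.42927306 -0.1263188   0.0240455 ] [0.60173645 0.07168849 0.0343309 ] 0.031041821625382604
```

View pics/w4.png

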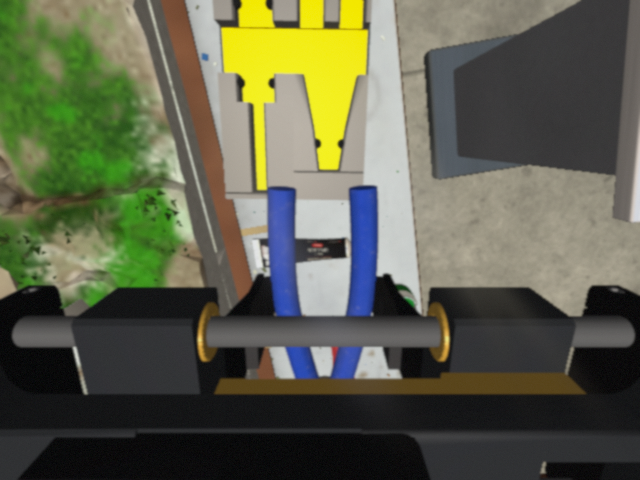

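The tray's trough is at v≈50 and the pliers recess neck runs down to (329,170). The handle ends of the held pliers are at (281,187) and (363,187), and the tube lies on the table at (300,248), clear of the tray.

```bash
python3 - <<'E'
from m import *
W=np.load("w4.npy");a=cv2.imread("pics/w4.png");hsv=cv2.cvtColor(a,cv2.COLOR_BGR2HSV);i=cams.camera_info("wrist");v,u=np.mgrid[:480,:640]
T=np.array(r.sense()["tcp_pos"]);R=np.array(r.sense()["ee_rot"])
m=(hsv[...,0]>105)&(hsv[...,0]<130)&(hsv[...,1]>120)&(v>180)&(v<275)&(u>230)&(u<400)&(W[...,2]>.15)
for vv in (192,205,220,240,260):
    us=u[vv][m[vv]];ws=W[vv][m[vv]]
    L=(ws-T)@R
    print(vv,us.min(),us.max(),"toolx",L[:,0].mean().round(4),"tooly",L[:,1].min().round(4),L[:,1].max().round(4),"mid",((L[:,1].min()+L[:,1].max())/2).round(4),"z",np.median(L[:,2]).round(4))
L=(W[m]-T)@R;print("heel toolx",np.percentile(L[:,0],[95,99.5]))
c=np.array([.513,-.0412]);ex=np.array([np.cos(np.radians(80)),np.sin(np.radians(80))]);ey=np.array([-ex[1],ex[0]])
y=(hsv[...,0]>20)&(hsv[...,0]<35)&(hsv[...,1]>150)&(hsv[...,2]>120)&(v<200)
for vv in (60,85,110,130,150,165,185):
    us=np.where(y[vv])[0]; us=us[us<380]
    seg=np.split(us,np.where(np.diff(us)>2)[0]+1)
    for sg in seg:
        if len(sg)>4:
            p=[(onplane(k,vv,.010,i)[:2]-c)@np.c_[ex,ey] for k in (sg[0]-.5,sg[-1]+.5)]
            print(vv,sg[0],sg[-1],np.round(p,4).tolist(),"mid y",((p[0][1]+p[1][1])/2).round(4))
vs=np.where(y[:,329])[0];print("jaw end tray x floor",((onplane(329,vs.max()+.5,.01,i)[:2]-c)@ex).round(4)); vs=np.where(y[:,262])[0];print("blade end",((onplane(262,vs.max()+.5,.01,i)[:2]-c)@ex).round(4))
E
```

```text
192 268 375 toolx 0.0547 tooly -0.0269 0.0227 mid -0.0021 z -0.0115
205 269 376 toolx 0.0483 tooly -0.0262 0.0232 mid -0.0015 z -0.0113
220 269 376 toolx 0.0412 tooly -0.0266 0.0237 mid -0.0015 z -0.0112
240 268 376 toolx 0.0323 tooly -0.0283 0.024 mid -0.0021 z -0.0109
260 270 375 toolx 0.0212 tooly -0.027 0.0241 mid -0.0015 z -0.0106
heel toolx [0.05475591 0.05613092]
60 223 366 [[-0.0307, -0.0717], [-0.0322, 0.0724]] mid y 0.0003
85 244 269 [[-0.0079, -0.052], [-0.0081, -0.0255]] mid y -0.0387
85 306 354 [[-0.0085, 0.0112], [-0.0091, 0.0612]] mid y 0.0362
110 253 263 [[0.0159, -0.044], [0.0158, -0.0326]] mid y -0.0383
110 311 348 [[0.0153, 0.0163], [0.0149, 0.0559]] mid y 0.0361
130 254 264 [[0.0357, -0.0439], [0.0356, -0.0323]] mid y -0.0381
130 314 344 [[0.0351, 0.0195], [0.0347, 0.0523]] mid y 0.0359
150 255 264 [[0.0562, -0.0438], [0.0561, -0.0331]] mid y -0.0384
150 317 340 [[0.0555, 0.0228], [0.0552, 0.0485]] mid y 0.0357
165 255 265 [[0.072, -0.0446], [0.0718, -0.0326]] mid y -0.0386
165 319 338 [[0.0712, 0.025], [0.071, 0.0468]] mid y 0.0359
185 257 265 [[0.0936, -0.0434], [0.0935, -0.0334]] mid y -0.0384
jaw end tray x floor 0.0759
blade end 0.0985
```

Request:
play_rows(commands="-0.13 -0.66 -0.5 0 0 -0.08;-0.14 -0.66 -0.7 0 0 0;-0.14 -0.66 -0.8 0 0 0;-0.14 -0.66 -0.8 0 0 0;-0.14 -0.66 -0.8 0 0 0;-0.13 -0.67 -0.8 0 0 0;-0.14 -0.67 -0.7 0 0 0;-0.13 -0.67 -0.5 0 0 0;0 0 -0.3 0 0 0;0 0 0 0 0 0;0 0 0 0 0 0")

```text
time_s: 15.1
tcp_pos: [0.4712, -0.0737, 0.0425]
ee_rot: [[-0.173, -0.985, 0.001], [-0.985, 0.173, -0.0], [-0.0, -0.001, -1.0]]
wrist_force: [-0.9, -0.2, -2.2]
gripper_width: 0.594
gripper_force: 29.9
```

```bash
python3 - <<'E'
from m import *
s=r.sense();print(s["time_s"],s["tcp_pos"],np.round(s["ee_rot"],4).tolist(),s["gripper_width"])
a,d,i=cap("wrist"); cv2.imwrite("pics/w5.png",a); W=world(d,i);np.save("w5.npy",W)
cv2.imwrite("pics/w5c.png",cv2.resize(a[100:300,180:460],(784,560),interpolation=cv2.INTER_CUBIC))
E
```

```text
15.1 [ 0.47123057 -0.07369508  0.04249967] [[-0.1731, -0.9849, 0.0014], [-0.9849, 0.1731, -0.0], [-0.0002, -0.0013, -1.0]] 0.5936402684340837
```

View pics/w5c.png

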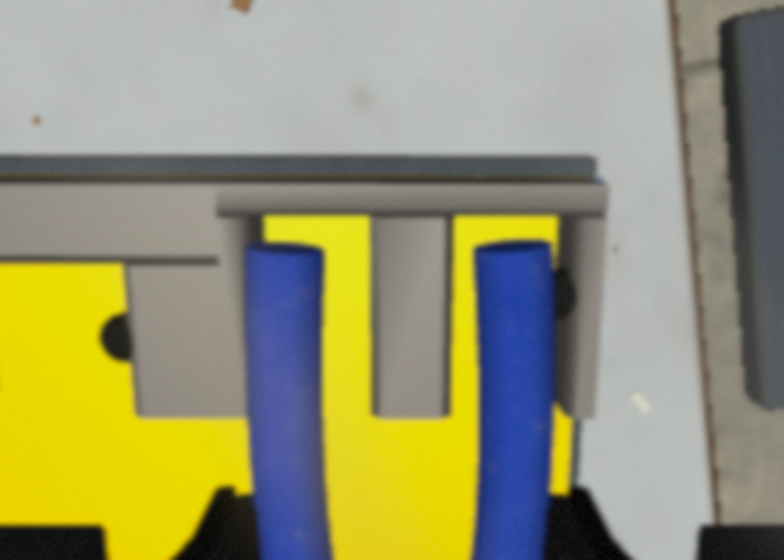

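The crop shows the handles centred at u=400 and the grey tongue centred at u=411. The pliers therefore need about 2 mm towards tool +y, as the in-hand measurement predicted. I'll check the lengthwise gap by casting rays.

```bash
python3 - <<'E'
from m import *
i=cams.camera_info("wrist");s=r.sense();T=np.array(s["tcp_pos"]);R=np.array(s["ee_rot"])
f=lambda x,y,z:((onplane(180+x/2.8,100+y/2.8,z,i)-T)@R)[:2].round(4)
print("heel top",f(285,246,.0525),f(515,243,.0525),"recess end",f(410,214,.029),"tongue end",f(411,416,.030),"trayend",f(400,182,.030))
print("inner L/R handle",f(325,300,.047),f(477,300,.047),"tongue",f(372,330,.03),f(450,330,.03))
W=np.load("w5.npy");L=(W-T)@R
for u in (285,515):
    c=int(180+u/2.8); print([ (v,L[v,c,0].round(4),W[v,c,2].round(4)) for v in range(183,196,2)])
E
```

```text
heel top [ 0.0564 -0.0201] [0.0569 0.0174] recess end [0.0591 0.0005] tongue end [0.0199 0.0008] trayend [ 0.065  -0.0013]
inner L/R handle [ 0.0464 -0.0142] [0.0464 0.0119] tongue [ 0.0372 -0.0067] [0.0372 0.0082]
[(183, np.float64(0.054), np.float64(0.0118)), (185, np.float64(0.0528), np.float64(0.0108)), (187, np.float64(0.0564), np.float64(0.0467)), (189, np.float64(0.056), np.float64(0.0504)), (191, np.float64(0.0558), np.float64(0.0554)), (193, np.float64(0.0548), np.float64(0.0548)), (195, np.float64(0.054), np.float64(0.0555))]
[(183, np.float64(0.054), np.float64(0.0121)), (185, np.float64(0.0568), np.float64(0.0428)), (187, np.float64(0.0565), np.float64(0.048)), (189, np.float64(0.0564), np.float64(0.0536)), (191, np.float64(0.0556), np.float64(0.0546)), (193, np.float64(0.0546), np.float64(0.054)), (195, np.float64(0.0538), np.float64(0.0548))]
```

Request:
play_rows(commands="-0.06 0.03 0 0 0 0;0 0 0 0 0 0;0 0 -0.15 0 0 0;0 0 -0.15 0 0 0;0 0 -0.1 0 0 0;0 0 0 0 0 0")

```text
time_s: 15.75
tcp_pos: [0.4685, -0.0728, 0.0295]
ee_rot: [[-0.173, -0.985, -0.001], [-0.985, 0.173, -0.0], [0.0, 0.001, -1.0]]
wrist_force: [1.1, 0.3, -1.2]
gripper_width: 0.593
gripper_force: 29.9
```

Request:
play_rows(commands="0 0 -0.1 0 0 0;0 0 -0.1 0 0 0;0 0 -0.1 0 0 0;0 0 0 0 0 0")

```text
time_s: 16.15
tcp_pos: [0.4691, -0.0728, 0.0206]
ee_rot: [[-0.174, -0.985, 0.001], [-0.985, 0.174, 0.0], [-0.0, -0.001, -1.0]]
wrist_force: [2.0, 0.3, -1.9]
gripper_width: 0.585
gripper_force: 29.9
```

Request:
play_rows(commands="0 0 -0.08 0 0 0;0 0 -0.08 0 0 0;0 0 -0.06 0 0 0;0 0 0 0 0 0")

```text
time_s: 16.55
tcp_pos: [0.4682, -0.0728, 0.014]
ee_rot: [[-0.173, -0.985, -0.001], [-0.985, 0.173, -0.0], [0.0, 0.001, -1.0]]
wrist_force: [1.1, -0.1, -1.8]
gripper_width: 0.592
gripper_force: 29.9
```

Request:
play_rows(commands="0 0 -0.05 0 0 0;0 0 -0.05 0 0 0;0 0 0 0 0 0")

```text
time_s: 16.85
tcp_pos: [0.4682, -0.0729, 0.0129]
ee_rot: [[-0.172, -0.985, -0.001], [-0.985, 0.172, -0.001], [0.001, 0.001, -1.0]]
wrist_force: [-2.8, 0.7, 14.2]
gripper_width: 0.59
gripper_force: 29.9
```

```bash
python3 - <<'E'
from m import *
s=r.sense();T=np.array(s["tcp_pos"]);R=np.array(s["ee_rot"])
a,d,i=cap("wrist"); cv2.imwrite("pics/w6.png",a); W=world(d,i)
hsv=cv2.cvtColor(a,cv2.COLOR_BGR2HSV);v,u=np.mgrid[:480,:640];L=(W-T)@R
m=(hsv[...,0]>105)&(hsv[...,0]<130)&(hsv[...,1]>120)&(v>100)&(v<275)&(u>250)&(u<400)
print("handle top z",[(x,np.percentile(W[m&(abs(L[...,0]-x)<.004)][:,2],[50,90]).round(4)) for x in (.05,.04,.03)])
g=(abs(W[...,2]-.03)<.004)&(u>200)&(u<400)&(v<280);print("insert top",np.median(W[g][:,2]))
y=(hsv[...,0]>20)&(hsv[...,0]<35)&(hsv[...,1]>150)&(hsv[...,2]>120)&(v<280)&(u>260)&(u<390);print("floor",np.percentile(W[y][:,2],[10,50,90]))
print(s["wrist_force"],T)
E
```

```text
handle top z [(0.05, array([0.0233, 0.0246])), (0.04, array([0.0233, 0.0245])), (0.03, array([0.0233, 0.0245]))]
insert top 0.030901734911040573
floor [0.00676178 0.01078991 0.01407505]
[-2.82454693  0.65871978 14.15173952] [ 0.46823878 -0.07292288  0.01286661]
```

Request:
play_rows(commands="0 0 0 0 0 0;0 0 0 0 0 0;0 0 0 0 0 0;0 0 0 0 0 0;0 0 0.2 0 0 0;0 0 0.5 0 0 0;0 0 0.8 0 0 0;0.1 0.4 1 0 0 0;0.1 0.6 1 0 0 0;0.1 0.6 1 0 0 0;0.1 0.6 1 0 0 0;0.1 0.6 1 0 0 0;0.1 0.6 0.4 0 0 0;0.2 0.6 0 0 0 0;0.2 0.6 0 0 0 0;0.2 0.6 0 0 0 0;0 0 0 0 0 0;0 0 0 0 0 0", grip=80)

```text
time_s: 18.7
tcp_pos: [0.5044, 0.0835, 0.2176]
ee_rot: [[-0.172, -0.985, -0.002], [-0.985, 0.172, -0.001], [0.001, 0.002, -1.0]]
wrist_force: [0.6, 0.5, -0.2]
gripper_width: 0.919
gripper_force: 0.0
```

```bash
cat > chk.py <<'E'
from m import *
c=np.array([.513,-.0412]);ex=np.array([np.cos(np.radians(80)),np.sin(np.radians(80))]);ey=np.array([-ex[1],ex[0]])
def tray(W): 
    q=W[...,:2]-c; return q@ex,q@ey
E
python3 - <<'E'
from chk import *
s=r.sense();print(s["time_s"],s["tcp_pos"])
a,d,i=cap("wrist"); cv2.imwrite("pics/w7.png",a); W=world(d,i);np.save("w7.npy",W);X,Y=tray(W)
for x in (-.09,-.08,-.07,-.05,-.03,-.015,0,.01,.02,.03,.04,.05,.06,.065,.07):
    m=(abs(X-x)<.003)&(abs(Y-.036)<.025)&(W[...,2]<.05)
    print(x,m.sum(),np.percentile(W[m][:,2],[50,80]).round(4) if m.sum() else "", np.median(W[m&(abs(Y-.036)<.005)][:,2]).round(4))
E
```

```text
18.7 [0.50438298 0.08352877 0.21759544]
-0.09 0  nan
-0.08 191 [0.0204 0.0238] 0.0303
-0.07 396 [0.0239 0.0308] 0.0315
-0.05 360 [0.0085 0.0235] 0.0072
-0.03 340 [0.0189 0.0236] 0.007
-0.015 322 [0.0208 0.0236] 0.0106
0 325 [0.0222 0.0243] 0.0111
0.01 317 [0.0228 0.0282] 0.0116
0.02 315 [0.024  0.0302] 0.024
0.03 310 [0.0236 0.0308] 0.0232
0.04 321 [0.0235 0.0312] 0.0224
0.05 287 [0.0298 0.031 ] 0.0225
0.06 293 [0.0289 0.0311] 0.0222
0.065 294 [0.0298 0.0312] 0.0224
0.07 284 [0.03   0.0314] 0.0213
  return _methods._mean(a, axis=axis, dtype=dtype,
  ret = ret.dtype.type(ret / rcount)
```

View pics/w7.png

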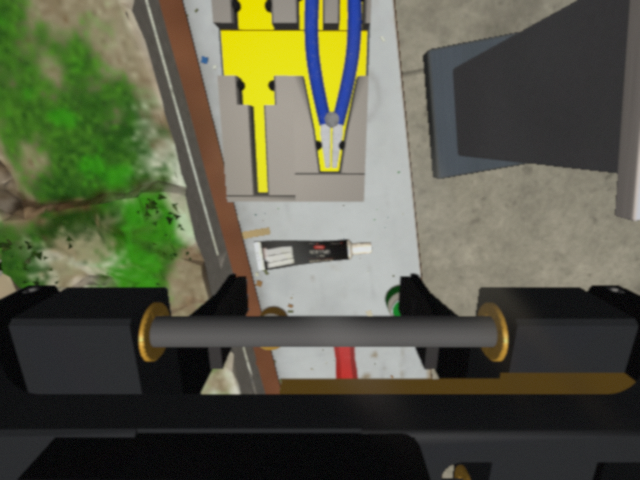

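The pliers lie home, level under the buttons with the jaws at (330,145). The tube lies clear of the tray at (312,253). Next is the screwdriver.

Request:
play_rows(commands="0 0.5 0 0 0 0.1;0.03 1 0 0 0 0.1;0.03 1 0 0 0 0.1;0.03 1 0 0 0 0.1;0.03 1 0 0 0 0.1;0.03 1 0 0 0 0.1;0.03 1 0 0 0 0;0.03 1 0 0 0 0;0.03 1 0 0 0 0;0 0.7 0 0 0 0;0 0.3 0 0 0 0;0 0 0 0 0 0;0 0 0 0 0 0", grip=60)

```text
time_s: 20.05
tcp_pos: [0.5116, 0.3675, 0.2182]
ee_rot: [[-0.084, -0.996, -0.001], [-0.996, 0.084, -0.001], [0.001, 0.0, -1.0]]
wrist_force: [0.5, 0.0, 0.2]
gripper_width: 0.692
gripper_force: 0.0
```

```bash
python3 - <<'E'
from m import *
s=r.sense();T=np.array(s["tcp_pos"]);R=np.array(s["ee_rot"]);print(s["time_s"],T,R.round(3).tolist(),s["joints"],s["gripper_width"])
a,d,i=cap("wrist"); cv2.imwrite("pics/w8.png",a); W=world(d,i);np.save("w8.npy",W)
hsv=cv2.cvtColor(a,cv2.COLOR_BGR2HSV);v,u=np.mgrid[:480,:640]
m=((hsv[...,0]<6)|(hsv[...,0]>174))&(hsv[...,1]>180)&(abs(W[...,1]-.3)<.1)&(abs(W[...,0]-.5)<.06)&(v<280)
P=W[m];print(rect(P),P.min(0),P.max(0),u[m].min(),u[m].max(),v[m].min(),v[m].max())
L=(P-T)@R;print("tool frame",rect(L))
for y in np.arange(.25,.34,.01):
    q=P[abs(P[:,1]-y)<.003]; 
    if len(q): print(y.round(2),q[:,0].min().round(4),q[:,0].max().round(4),((q[:,0].min()+q[:,0].max())/2).round(4))
E
```

```text
20.05 [0.51162761 0.36749584 0.21822188] [[-0.084, -0.996, -0.001], [-0.996, 0.084, -0.001], [0.001, 0.0, -1.0]] [ 5.03831843e+01  2.27103912e+01  8.56488125e-01 -2.74650200e-03
 -6.81922233e+01 -5.52127028e+01] 0.6917891080163934
(array([0.5124, 0.2921]), array([0.0898, 0.0242]), 85.37) [0.49804011 0.24671708 0.01422897] [0.52613931 0.33705464 0.3815936 ] 306 329 96 186
tool frame (array([ 0.0749, -0.0072]), array([0.0242, 0.0898]), 89.8)
0.25 0.498 0.5205 0.5093
0.26 0.4985 0.5204 0.5094
0.27 0.4992 0.5212 0.5102
0.28 0.5002 0.5224 0.5113
0.29 0.5002 0.5245 0.5123
0.3 0.5007 0.5244 0.5125
0.31 0.5015 0.5253 0.5134
0.32 0.5024 0.5261 0.5143
0.33 0.5064 0.5237 0.5151
0.34 0.5136 0.5136 0.5136
```

Request:
play_rows(commands="0 -0.3 -0.8 0 0 0;0 -0.3 -1 0 0 0;0 -0.3 -1 0 0 0;-0.02 -0.3 -1 0 0 0;0 -0.3 -1 0 0 0;0 -0.3 -1 0 0 0;0 -0.3 -0.6 0 0 0;0 -0.35 -0.4 0 0 0;0 0 -0.3 0 0 0;0 0 -0.07 0 0 0;0 0 0 0 0 0")

```text
time_s: 21.2
tcp_pos: [0.5117, 0.295, 0.0037]
ee_rot: [[-0.084, -0.996, 0.001], [-0.996, 0.084, 0.001], [-0.001, -0.001, -1.0]]
wrist_force: [0.2, 0.1, -0.6]
gripper_width: 0.689
gripper_force: 0.0
```

Request:
play_rows(commands="0 0 0 0 0 0;0 0 0 0 0 0;0 0 0 0 0 0;0 0 0 0 0 0;0 0 0 0 0 0;0 0 0 0 0 0;0 0 0 0 0 0;0 0 0 0 0 0", grip=0)

```text
time_s: 22.0
tcp_pos: [0.5112, 0.2948, 0.0034]
ee_rot: [[-0.084, -0.996, 0.0], [-0.996, 0.084, 0.0], [-0.0, -0.0, -1.0]]
wrist_force: [-1.1, 0.2, 1.4]
gripper_width: 0.298
gripper_force: 30.0
```

Request:
play_rows(commands="0 0 0.3 0 0 0;0 0 0.8 0 0 0;0 -0.4 1 0 0 0;0.07 -0.9 0.9 0 0 -0.1;0.08 -1 0.5 0 0 -0.1;0.08 -1 0 0 0 -0.1;0.08 -1 0 0 0 -0.1;0.08 -1 0 0 0 -0.1;0.08 -1 0 0 0 -0.1;0.08 -1 0 0 0 0;0.08 -1 0 0 0 0;0.08 -1 0 0 0 0;0.08 -1 0 0 0 0;0.08 -1 0 0 0 0;0.08 -1 0 0 0 0;0.09 -0.9 0 0 0 0;0 -0.48 0 0 0 0;0 0 0 0 0 0;0 0 0 0 0 0")

```text
time_s: 23.9
tcp_pos: [0.5422, -0.1155, 0.1083]
ee_rot: [[-0.174, -0.985, -0.0], [-0.985, 0.174, 0.0], [-0.0, 0.0, -1.0]]
wrist_force: [-0.3, 0.7, -0.8]
gripper_width: 0.307
gripper_force: 30.0
```

```bash
python3 - <<'E'
from m import *
s=r.sense();T=np.array(s["tcp_pos"]);R=np.array(s["ee_rot"]);print(s["time_s"],T,R.round(4).tolist(),s["gripper_width"],s["wrist_force"])
W=np.load("w2.npy");
for x in (.60,.61,.62,.63,.64,.65):
    m=(abs(W[...,0]-x)<.005)&(abs(W[...,1]+.087)<.06);print(x,W[m][:,2].max().round(3))
a,d,i=cap("wrist"); cv2.imwrite("pics/w9.png",a); W=world(d,i);np.save("w9.npy",W)
hsv=cv2.cvtColor(a,cv2.COLOR_BGR2HSV);v,u=np.mgrid[:480,:640]
m=((hsv[...,0]<6)|(hsv[...,0]>174))&(hsv[...,1]>170)&(v<290)&(u>250)&(u<400)
L=(W-T)@R
for x in (.045,.04,.035,.03,.025,.02):
    q=L[m&(abs(L[...,0]-x)<.0025)]
    if len(q): print(x,len(q),"y",q[:,1].min().round(4),q[:,1].max().round(4),((q[:,1].min()+q[:,1].max())/2).round(4),"z",q[:,2].min().round(4),np.median(q[:,2]).round(4))
print("butt",np.percentile(L[m][:,0],[95,99]),u[m].min(),u[m].max(),v[m].min())
E
```

```text
23.9 [ 0.54219697 -0.11553676  0.10827332] [[-0.1736, -0.9848, -0.0001], [-0.9848, 0.1736, 0.0002], [-0.0002, 0.0002, -1.0]] 0.30710177430063174 [-0.30067605  0.74504541 -0.80880686]
0.6 0.009
0.61 0.01
0.62 0.039
0.63 0.073
0.64 0.073
0.65 0.072
0.045 646 y -0.0139 0.0113 -0.0013 z -0.0228 -0.0202
0.04 558 y -0.0139 0.0107 -0.0016 z -0.0236 -0.0209
0.035 554 y -0.0135 0.0115 -0.001 z -0.0229 -0.0206
0.03 530 y -0.0133 0.0116 -0.0009 z -0.0228 -0.0205
0.025 477 y -0.0129 0.0102 -0.0014 z -0.0226 -0.0203
0.02 487 y -0.013 0.0098 -0.0016 z -0.0225 -0.0202
butt [0.04871996 0.04951056] 296 351 203
```

Request:
play_rows(commands="-0.02 0.3 -0.3 0 0 0;-0.02 0.4 -0.5 0 0 0;-0.02 0.36 -0.6 0 0 0;0 0 -0.5 0 0 0;0 0 0 0 0 0;0 0 0 0 0 0")

```text
time_s: 24.55
tcp_pos: [0.5406, -0.083, 0.0511]
ee_rot: [[-0.172, -0.985, -0.001], [-0.985, 0.172, -0.0], [0.0, 0.001, -1.0]]
wrist_force: [-0.6, 0.1, -0.9]
gripper_width: 0.301
gripper_force: 30.0
```

```bash
python3 - <<'E'
from m import *
s=r.sense();T=np.array(s["tcp_pos"]);R=np.array(s["ee_rot"]);print(s["time_s"],T,R.round(4).tolist(),s["gripper_width"])
a,d,i=cap("wrist"); W=world(d,i);np.save("w10.npy",W);cv2.imwrite("pics/w10.png",a)
cv2.imwrite("pics/w10c.png",cv2.resize(a[100:300,180:460],(784,560),interpolation=cv2.INTER_CUBIC))
E
```

```text
24.55 [ 0.54059223 -0.08299495  0.05105233] [[-0.1716, -0.9852, -0.0007], [-0.9852, 0.1716, -0.0003], [0.0004, 0.0006, -1.0]] 0.3014695605298362
```

View pics/w10c.png

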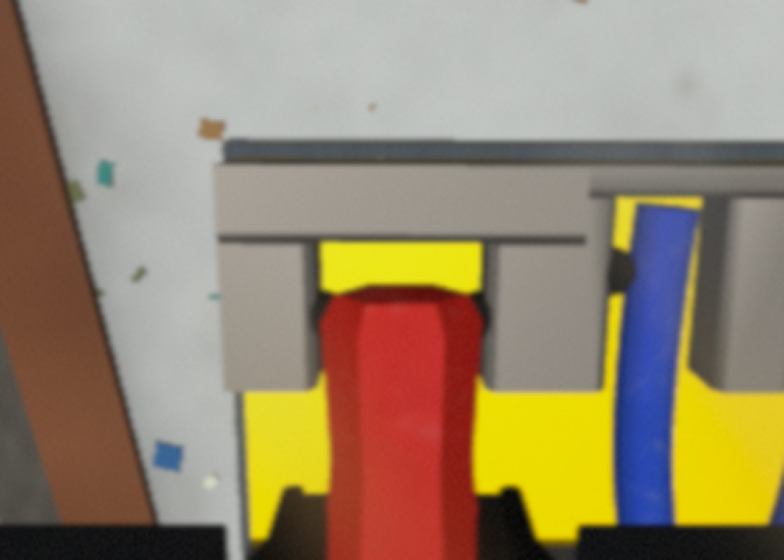

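The handle is centred at u≈402 and the slot at u≈401, so it is aligned sideways. The slot end is at v=240 and the butt at v≈290. I'll check the lengthwise gap.

```bash
python3 - <<'E'
from m import *
i=cams.camera_info("wrist");s=r.sense();T=np.array(s["tcp_pos"]);R=np.array(s["ee_rot"])
f=lambda x,y,z:((onplane(180+x/2.8,100+y/2.8,z,i)-T)@R)[:2].round(4)
print("slot end",f(401,241,.029),"trough edge",f(401,390,.030),"insert end",f(401,166,.03))
W=np.load("w10.npy");a=cv2.imread("pics/w10.png");hsv=cv2.cvtColor(a,cv2.COLOR_BGR2HSV);v,u=np.mgrid[:480,:640];L=(W-T)@R
m=((hsv[...,0]<6)|(hsv[...,0]>174))&(hsv[...,1]>150)&(v<290)&(u>250)&(u<400)
print("butt",np.percentile(L[m][:,0],[90,98,99.5]),"width",np.percentile(u[m],[1,99]), "top z",np.percentile(W[m][:,2],95))
E
```

```text
slot end [ 0.0529 -0.0012] trough edge [ 0.0225 -0.0013] insert end [ 0.0674 -0.0012]
butt [0.04663743 0.04904996 0.04942443] width [296. 350.] top z 0.07299460645859007
```

Request:
play_rows(commands="0 0 -0.2 0 0 0;0 0 -0.25 0 0 0;0 0 -0.2 0 0 0;0 0 -0.15 0 0 0;0 0 -0.1 0 0 0;0 0 -0.1 0 0 0;0 0 0 0 0 0")

```text
time_s: 25.3
tcp_pos: [0.5407, -0.084, 0.021]
ee_rot: [[-0.173, -0.985, -0.0], [-0.985, 0.173, -0.0], [0.0, 0.0, -1.0]]
wrist_force: [0.6, -1.4, -0.2]
gripper_width: 0.3
gripper_force: 30.0
```

Request:
play_rows(commands="0 0 -0.08 0 0 0;0 0 -0.08 0 0 0;0 0 -0.04 0 0 0;0 0 0 0 0 0")

```text
time_s: 25.7
tcp_pos: [0.5406, -0.0838, 0.0147]
ee_rot: [[-0.173, -0.985, 0.0], [-0.985, 0.173, 0.0], [-0.0, -0.0, -1.0]]
wrist_force: [1.2, -0.8, -4.0]
gripper_width: 0.303
gripper_force: 30.0
```

Request:
play_rows(commands="0 0 -0.05 0 0 0;0 0 -0.03 0 0 0;0 0 0 0 0 0")

```text
time_s: 26.0
tcp_pos: [0.5406, -0.0839, 0.0132]
ee_rot: [[-0.173, -0.985, -0.0], [-0.985, 0.173, -0.0], [0.0, 0.0, -1.0]]
wrist_force: [-1.2, -0.4, 3.2]
gripper_width: 0.298
gripper_force: 30.0
```

Request:
play_rows(commands="0 0 -0.04 0 0 0;0 0 0 0 0 0")

```text
time_s: 26.2
tcp_pos: [0.5406, -0.0839, 0.0131]
ee_rot: [[-0.172, -0.985, 0.0], [-0.985, 0.172, -0.0], [0.0, -0.0, -1.0]]
wrist_force: [-4.0, 0.8, 10.1]
gripper_width: 0.298
gripper_force: 30.0
```

Request:
play_rows(commands="0 0 0 0 0 0;0 0 0 0 0 0;0 0 0 0 0 0;0 0 0 0 0 0;0 0 0.2 0 0 0;0 0 0.5 0 0 0;0 0 0.8 0 0 0;0 0.4 1 0 0 0;0 0.6 1 0 0 0;0 0.6 1 0 0 0;0 0.6 1 0 0 0;0 0.6 1 0 0 0;-0.1 0.6 0.4 0 0 0;-0.2 0.6 0 0 0 0;-0.2 0.6 0 0 0 0;-0.2 0.6 0 0 0 0;0 0.4 0 0 0 0;0 0 0 0 0 0;0 0 0 0 0 0", grip=42)

```text
time_s: 28.1
tcp_pos: [0.5198, 0.084, 0.2186]
ee_rot: [[-0.173, -0.985, -0.0], [-0.985, 0.173, -0.0], [0.0, 0.0, -1.0]]
wrist_force: [-0.9, -0.3, -0.4]
gripper_width: 0.48
gripper_force: 0.0
```

```bash
python3 - <<'E' 2>/dev/null
from chk import *
s=r.sense();print(s["time_s"],s["tcp_pos"],s["wrist_force"])
a,d,i=cap("wrist"); cv2.imwrite("pics/w11.png",a); W=world(d,i);X,Y=tray(W)
hsv=cv2.cvtColor(a,cv2.COLOR_BGR2HSV)
red=((hsv[...,0]<6)|(hsv[...,0]>174))&(hsv[...,1]>150);blue=(hsv[...,0]>105)&(hsv[...,0]<130)&(hsv[...,1]>120)
for n,k in (("red",red),("blue",blue)):
  for x in (-.075,-.06,-.05,-.03,-.01,0,.01):
    m=(abs(X-x)<.003)&k&(abs(Y)<.08)&(W[...,2]<.06)
    if m.sum()>3: print(n,x,m.sum(),"z",np.percentile(W[m][:,2],[50,90]).round(4),"y",Y[m].min().round(4),Y[m].max().round(4))
for x in (.02,.04,.06,.08,.09):
    m=(abs(X-x)<.003)&(abs(Y+.036)<.007); q=m&~((hsv[...,0]>20)&(hsv[...,0]<35)&(hsv[...,1]>150)); p=(abs(X-x)<.003)&(abs(Y-.036)<.005)
    q2=m&(abs(Y+.0375)<.003);print("shank",x,np.median(W[q2][:,2]).round(4),"jaws",np.median(W[p][:,2]).round(4))
print("tube z>..",[ (W[(abs(W[...,0]-xx)<.01)&(abs(W[...,1]-.13)<.03)][:,2]).max().round(3) for xx in (.46,.5,.54)])
b,_,i2=cap("scene");cv2.imwrite("pics/s2.png",b)
E
```

```text
28.1 [0.51977631 0.08400977 0.21864114] [-0.90701998 -0.28002805 -0.37145739]
red -0.075 85 z [0.0296 0.0347] y -0.0493 -0.0219
red -0.06 174 z [0.0336 0.035 ] y -0.0458 -0.0249
red -0.05 168 z [0.0341 0.0355] y -0.0462 -0.0245
red -0.03 186 z [0.035  0.0366] y -0.0472 -0.0232
red -0.01 193 z [0.0346 0.0362] y -0.0491 -0.0219
red 0 109 z [0.0311 0.033 ] y -0.0427 -0.0271
blue -0.075 156 z [0.023  0.0247] y 0.0128 0.064
blue -0.06 174 z [0.0233 0.0246] y 0.0128 0.0649
blue -0.05 161 z [0.0236 0.0249] y 0.0128 0.0631
blue -0.03 144 z [0.0235 0.025 ] y 0.0137 0.0611
blue -0.01 148 z [0.0235 0.0249] y 0.0176 0.0578
blue 0 142 z [0.0236 0.0249] y 0.0196 0.0552
blue 0.01 139 z [0.0235 0.0247] y 0.0216 0.0526
shank 0.02 0.0261 jaws 0.0243
shank 0.04 0.0263 jaws 0.0221
shank 0.06 0.0263 jaws 0.022
shank 0.08 0.0264 jaws 0.0312
shank 0.09 0.3128 jaws 0.3057
tube z>.. [np.float64(0.314), np.float64(0.313), np.float64(0.017)]
```

```bash
python3 -c "
from station import r
print(r.finish_job())"
```

```text
the job is handed in; nothing more can be done
None
```

I laid the glue tube on the table clear of the tray, then pressed the pliers and then the screwdriver home. The depth readings show both tools at their seated heights and level, the four pots were not touched, and I handed the job in at about 28 s.

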